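# Stand the drying board up on its rack

### The arm

A 6-joint arm with a two-finger parallel gripper is mounted at the origin on the work surface. World frame = base frame: x ahead of the robot, y to its left, z up, the work surface at z = 0. Lengths are in m, angles in rad, forces in N, time in s.
With the tool pointing down it reaches from about 0.275 to 0.875 m from the base axis. Payload 12.5 kg.
Tool frame: the origin (TCP) lies at the very end of the fingers, on their centre line; the grasp point (between the pads) lies 19 mm behind it; z points along the fingers, y is the line along which they close (so a half turn about z gives the same grasp; the last joint's range is limited). The gripper opens to 85 mm and grips with 20 to 120 N. Pads are 22 mm wide; open, the fingers measure 114 mm over their backs; the gripper's body (76 mm by 85 mm) begins 54 mm behind the grasp point. The pads swing forward as they close: fully open they stand 13 mm farther back than shut.
Start: joints at [1.181, 0.351, 1.652, -0, 1.139, -0.085], TCP at [0.165, 0.525, 0.231] pointing down, gripper open.
Joint ranges: [-2.75, 2.75], [-0.79, 2.1], [0.01, 2.65], [-1.57, 4.71], [0.07, 3.14], [-2.87, 2.87]. Speed limits (rad/s): [2.22, 2.22, 2.79, 3.14, 3.14, 3.14].

### API

Orientations are given as [roll, pitch, yaw] about the fixed x, y, z axes, in that order (R = Rz(yaw) Ry(pitch) Rx(roll)).
In Python, from cell import robot, cams, order, search_frame, trace, spot_point gives the robot as it stands.
- The arm moves only by the tool jog_arm, never from a script. Its argument "steps" is a list of rows, each an object of numbers: "dx", "dy", "dz": the shift along the world's x, y, z in mm; "ax", "ay", "az": the turn, a rotation vector about the world's x, y, z in rad; "gripper": the closure, from 0 (fully open) to 1 (shut). A call has 1 to 20 rows; each row is the pose to reach, as a shift and turn from the pose commanded when the call began; what a row does not reach only later rows make up. A row lasts 1/8 s, in which the tool goes at most 62.5 mm and 10.7 degrees, less where a joint would pass 70% of its speed; a pose out of reach is approached as far as the arm can. A call with a gripper value outside its range is refused whole. The fingers move at their own pace and stop on an object; "force" is the grip in N (left out, the last holds). Time passes only in rows, so rows that repeat a pose let the fingers close. It gives the time, the measured TCP pose, the force, the opening and the grip force at its end, in the units of the state.
- robot.sense(): the state, without advancing time (a new reading comes with each control period).
- cams.snapshot(name): name is "scene" or "top" or "wrist"; returns a dict with "color" (400x640x3 uint8, red, green, blue), "mtx" (3x3 intrinsics, pixels), "k1" (the pictures are not rectified: a ray, as slopes to the right and down, at radius r is drawn at 1 + k1 r^2 times it, then the intrinsics apply), "R" (3x3) and "t" (3): a world point X has camera coordinates R X + t. Camera axes: x right, y down, z forward; pixel columns grow to the right and rows downward; lengths in m; the calibration is good to about 2 mm. A picture is of the moment at which its call begins. There is no depth.
- order.hand_in(): hands the job in; it is judged then, once.
Trained networks look in a picture, given as the dict that the camera call returned (one of the last four; its "shot" number tells which), for a name from the list of things; names that differ only in an ending like _2 or _b are one class to them, and where a whole thing is asked for, a point or a joint stands for the part that bears it (a point fixed in the world has none). Each returns a list of dicts, best first, with "score" (0 to 1); they miss things now and then, are a little off and sometimes report something else, mostly with a low value. They report only what shows in the picture. A call takes as long as a camera call. They do not tell look-alikes from the thing itself.
- search_frame(picture, query): "at" ([column, row] in pixels, amid what is visible of it).
- trace(picture, query): "region" (400x640 bool, what is visible of it) and "at" ([column, row] in pixels, amid what is visible of it).
- spot_point(picture, query): "at" ([column, row] in pixels: a listed point, or the origin of a listed thing).
The state is a dict: "t": time; "joints": joint angles; "joint_velocities": joint speeds; "joint_torque": joint torques, N m; "eef_pos": TCP position; "orientation": TCP orientation; "contact_force": force on the tool from outside, world axes, zero at the start; "wrist_torque": the same for the moment, N m; "opening": finger opening in m; "gripper_force": force on a finger pad.
Only numpy, scipy, OpenCV 4.12 (cv2) and the standard library are available. Lean on these libraries where they do the work, as an engineer would, in place of code of your own. Each camera call takes 0.05 s, during which the arm holds its last target. There are 200 camera calls.

### The job

The empty drying board lies flat on the bench of the small wooden rack. Slide it home, flat, so that its end meets the foot strip squarely, then tip it up on that end by its free, overhanging end, without lifting it off the bench, until it leans back on the rail by itself, square to the rack, about 20 degrees from upright, with its foot still at the strip. Leave the ink sticks and the dish where they are.

Things in the scene. Friction and masses are not known exactly. Their poses are not given: they have to be found in the camera images.
- strip (a point): Middle of the foot strip's face towards the board, at bench-top level (60 mm over the table). Axes: x level, from the bench's open edge to the rail, about to the robot's left (+-20 deg); y along the strip; z up. Rack: brown wood, fixed. Bench top 240 mm wide (y), 18 mm thick, from x = -130 (open edge) to +80 mm, on runners at y = +-100 mm. Strip 8 mm high, x = 0 to 12 mm, full width
- rail (a point): Middle of the axis of the rack's round leaning rail, 16 mm thick and 240 mm long along y, 52 mm behind the strip's face and 124 mm above the bench top; same axes as the strip. It is held by two posts (22 by 18 mm) 10 mm farther back at y = +-111 mm, up to 200 mm above the table. Between strip and rail the space is open
- board: Drying board: loose light plywood, 180 mm long (x), 140 wide (y), 10 thick (z), 0.11 to 0.23 kg. Origin at its centre. It starts flat on the bench, its x against the strip's x, z up, its foot end 11 to 22 mm short of the strip and up to 0.12 rad askew; its free end sticks out past the bench's open edge (50 mm once home), nothing below it. Tipped past upright it falls back on the rail
- foot (a point): Middle of the board's end towards the strip, half-way through its thickness (board x = -90 mm): the edge that becomes its foot. Axes as the board's
- free_edge (a point): Middle of the board's other end, half-way through its thickness (board x = +90 mm): the overhanging end that goes up. Axes as the board's
- ink_stick_a: Bystander: a flat black ink stick with gilt patterns, 34 mm by 76 mm by 14 mm, lying on the table behind the rail; origin at the centre of its underside, z up
- ink_stick_b: Bystander: a second such ink stick beside the first, farther from the robot; origin at the centre of its underside, z up
- dish: Bystander: a white porcelain dish, 84 mm across and 22 mm high, on the table beyond the rack; origin at the centre of its underside, z up
Things that resemble listed ones, but are neither listed nor needed, are in the scene too. Leave any grey, red or turquoise look-alike of the board alone.

How it is judged:
On the way:
1. The board, still lying flat, is slid home: its end within 8 mm of the foot strip and within 5 degrees of square to it (x of foot in the frame of strip above -0.008 m and angle between board's own x axis and vertical above 1.4 rad and angle between the y axis of board and the y axis of strip, either way round below 0.087 rad), for 0.1 s.
At the end, for the whole second after the job is handed in: The board leans back on the rail at 14 to 26 degrees from upright, its foot on the bench within 18 mm of the foot strip's face and not over the strip, within 50 mm of the rack's middle sideways and within 7 degrees of square to the rack, at rest and let go (angle between board's own x axis and vertical between 0.244 and 0.454 rad and x of free_edge in the frame of strip above 0.02 m and x of foot in the frame of strip between -0.018 and 0.006 m and z of foot in the frame of strip below 0.012 m and y of foot in the frame of strip between -0.05 and 0.05 m and angle between the y axis of board and the y axis of strip, either way round below 0.12 rad and linear speed of board below 0.01 m/s and angular speed of board below 0.05 rad/s); the robot touches nothing.
It fails at once if The first ink stick was moved more than 20 mm or tipped (distance of ink_stick_a from where it was at the start of the episode above 0.02 m or angle between ink_stick_a's own z axis and vertical above 0.3 rad).
It fails at once if The second ink stick was moved more than 20 mm or tipped (distance of ink_stick_b from where it was at the start of the episode above 0.02 m or angle between ink_stick_b's own z axis and vertical above 0.3 rad).
It fails at once if The porcelain dish was moved more than 20 mm or tipped (distance of dish from where it was at the start of the episode above 0.02 m or angle between dish's own z axis and vertical above 0.3 rad).
It fails at once if The board's foot edge was raised more than 30 mm over the bench: the board was lifted off instead of tipped up (z of foot in the frame of strip above 0.035 m).
It also fails if it takes over 54 s, if anything falls off the work surface, if the arm or the gripper's body presses on something with over 40 N, if the wrist force passes 120 N, or if a joint passes its speed limit or range.

## Working session

There is one attempt and no reset: what is moved stays moved. The work goes in short steps, Python scripts to look and compute and a tool call to move; the robot and the scene stay as the last step left them, time stands still between calls to the robot, and variables do not carry over. Pictures are saved under pics/ and viewed, at most 10 in all, crops included, and the job is handed in when it is done.

Besides the shell and the picture viewer there is one more tool, called after ">>>" by a JSON object that holds its "name" and its "arguments". jog_arm: Moves the arm, as the interface text tells. Its arguments: {"type":"object","properties":{"steps":{"type":"array","items":{"type":"object","properties":{"dx":{"type":"number"},"dy":{"type":"number"},"dz":{"type":"number"},"ax":{"type":"number"},"ay":{"type":"number"},"az":{"type":"number"},"gripper":{"type":"number"}}}},"force":{"type":"number"}},"required":["steps"]}

```bash
mkdir -p pics; cat > h.py <<'E'
import numpy as np, cv2
from cell import robot, cams, order, search_frame, trace, spot_point
def ray(p,px):
    x,y=[(px[0]-p["mtx"][0][2])/p["mtx"][0][0],(px[1]-p["mtx"][1][2])/p["mtx"][1][1]]
    rd=np.hypot(x,y); r=rd
    for _ in range(20): r=rd/(1+p["k1"]*r*r)
    s=r/rd if rd>0 else 1
    R=np.array(p["R"]);t=np.array(p["t"])
    return -R.T@t, R.T@np.array([x*s,y*s,1])
def onz(p,px,z):
    o,d=ray(p,px); return o+d*(z-o[2])/d[2]
def tri(a,pa,b,pb):
    o,d=ray(a,pa);q,e=ray(b,pb)
    s=np.linalg.lstsq(np.c_[d,-e],q-o,rcond=None)[0]
    return (o+d*s[0]+q+e*s[1])/2, np.linalg.norm(o+d*s[0]-q-e*s[1])
def proj(p,X):
    c=np.array(p["R"])@X+np.array(p["t"]);x,y=c[0]/c[2],c[1]/c[2];k=1+p["k1"]*(x*x+y*y)
    return np.array([p["mtx"][0][0]*x*k+p["mtx"][0][2],p["mtx"][1][1]*y*k+p["mtx"][1][2]])
E
cat > a.py <<'E'
from h import *
np.set_printoptions(precision=3,suppress=True)
s=cams.snapshot("scene");t=cams.snapshot("top")
for n,p in(("scene",s),("top",t)):
    cv2.imwrite(f"pics/{n}0.png",p["color"][...,::-1])
D={}
for q in["strip","rail","board","foot","free_edge","ink_stick_a","dish"]:
    for n,p in(("s",s),("t",t)):
        r=spot_point(p,q); D[q,n]=r
        print(q,n,[(np.round(x["at"]).tolist(),round(x["score"],2)) for x in r[:4]])
    if D[q,"s"] and D[q,"t"]: print("  tri",*tri(s,D[q,"s"][0]["at"],t,D[q,"t"][0]["at"]))
print(robot.sense())
E
python3 a.py
```

```text
strip s [([345.0, 215.0], 0.78), ([398.0, 204.0], 0.61)]
strip t [([307.0, 188.0], 0.57)]
  tri [0.524 0.141 0.064] 0.008658638271303393
rail s [([372.0, 170.0], 0.66)]
rail t [([278.0, 188.0], 0.6)]
  tri [0.517 0.196 0.18 ] 0.010703247391519729
board s [([256.0, 343.0], 0.92), ([214.0, 198.0], 0.71), ([297.0, 221.0], 0.65)]
board t [([389.0, 81.0], 0.91), ([351.0, 180.0], 0.81), ([430.0, 240.0], 0.78), ([257.0, 311.0], 0.76)]
  tri [ 0.802 -0.063  0.005] 0.011461194522468583
foot s [([258.0, 384.0], 0.93), ([337.0, 217.0], 0.82), ([411.0, 157.0], 0.68), ([240.0, 183.0], 0.66)]
foot t [([319.0, 186.0], 0.95), ([382.0, 51.0], 0.82), ([410.0, 271.0], 0.74), ([228.0, 304.0], 0.62)]
  tri [ 0.587  0.023 -0.472] 0.2280254680957447
free_edge s [([249.0, 304.0], 0.87), ([192.0, 221.0], 0.8), ([346.0, 152.0], 0.79)]
free_edge t [([391.0, 115.0], 0.89), ([297.0, 317.0], 0.86), ([451.0, 217.0], 0.64), ([389.0, 176.0], 0.56)]
  tri [ 0.713 -0.072  0.008] 0.00044334955035458867
ink_stick_a s [([410.0, 250.0], 0.67), ([397.0, 202.0], 0.41)]
ink_stick_a t [([255.0, 230.0], 0.84), ([256.0, 171.0], 0.56)]
  tri [ 0.419  0.325 -0.169] 0.01739765556463347
dish s [([353.0, 302.0], 0.61)]
dish t [([313.0, 115.0], 0.87)]
  tri [0.718 0.133 0.004] 0.00433222423541301
{'t': 0.8, 'joints': array([ 1.181,  0.351,  1.652,  0.   ,  1.139, -0.085]), 'joint_velocities': array([ 0.   ,  0.001, -0.001,  0.002, -0.001, -0.001]), 'joint_torque': array([  0.003, -50.601, -29.164,   0.   ,   0.001,   0.   ]), 'eef_pos': array([0.165, 0.525, 0.231]), 'orientation': array([-3.142, -0.   ,  2.837]), 'contact_force': array([-0.313, -0.783,  0.288]), 'wrist_torque': array([ 0.011, -0.038,  0.028]), 'gripper_force': 0.0, 'opening': 0.08535462094713946}
```

View pics/scene0.png

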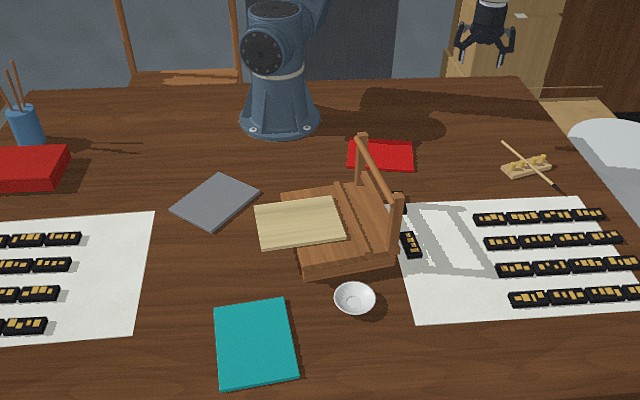

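View pics/top0.png

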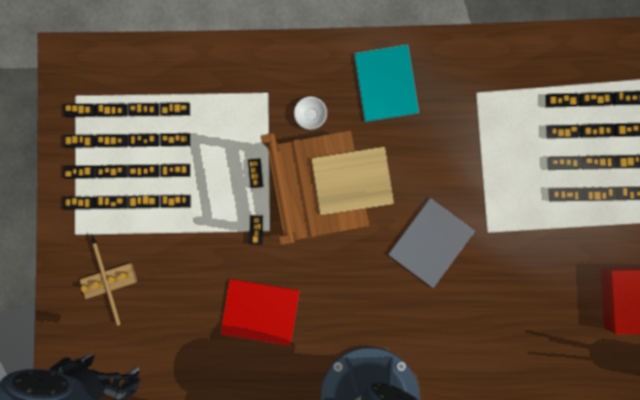

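```bash
cat > b.py <<'E'
from h import *
np.set_printoptions(precision=4,suppress=True)
s=cams.snapshot("scene");t=cams.snapshot("top")
cv2.imwrite("pics/tc.png",cv2.resize(t["color"][115:255,240:420,::-1],None,fx=4,fy=4,interpolation=cv2.INTER_CUBIC))
cv2.imwrite("pics/sc.png",cv2.resize(s["color"][125:290,240:440,::-1],None,fx=3.6,fy=3.6,interpolation=cv2.INTER_CUBIC))
for n,p,c in(("s",s,(300,222)),("t",t,(353,180))):
    for r in trace(p,"board"):
        if np.hypot(*(np.array(r["at"])-c))<20:
            cn=cv2.findContours(r["region"].astype(np.uint8),0,2)[0]; cn=max(cn,key=cv2.contourArea)
            h=cv2.convexHull(cn); a=cv2.approxPolyDP(h,5,True)[:,0]
            print(n,r["score"],a.tolist()); print([onz(p,q,.07)[:2] for q in a]); 
E
python3 b.py
```

```text
s 0.95 [[330, 196], [344, 239], [261, 249], [255, 205]]
[array([0.4646, 0.1099]), array([0.6061, 0.1265]), array([ 0.6237, -0.0457]), array([ 0.485 , -0.0611])]
t 0.55 [[382, 147], [392, 201], [321, 213], [312, 158]]
[array([ 0.6202, -0.0396]), array([ 0.4882, -0.061 ]), array([0.4619, 0.1115]), array([0.5965, 0.1314])]
```

View pics/tc.png

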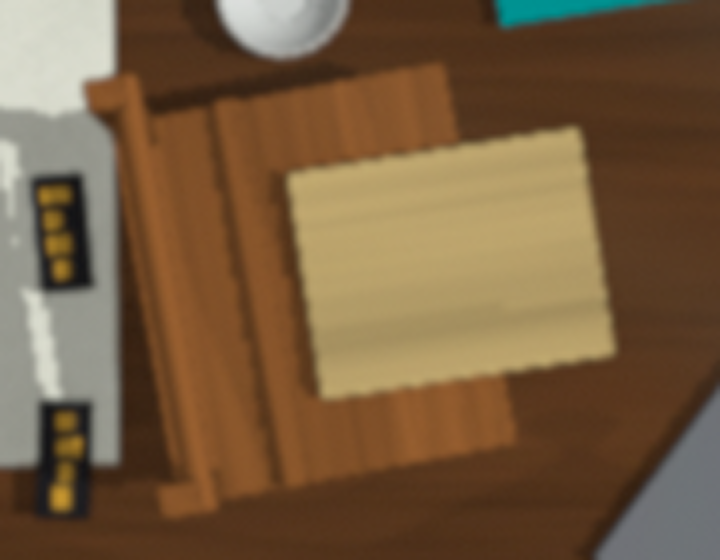

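View pics/sc.png

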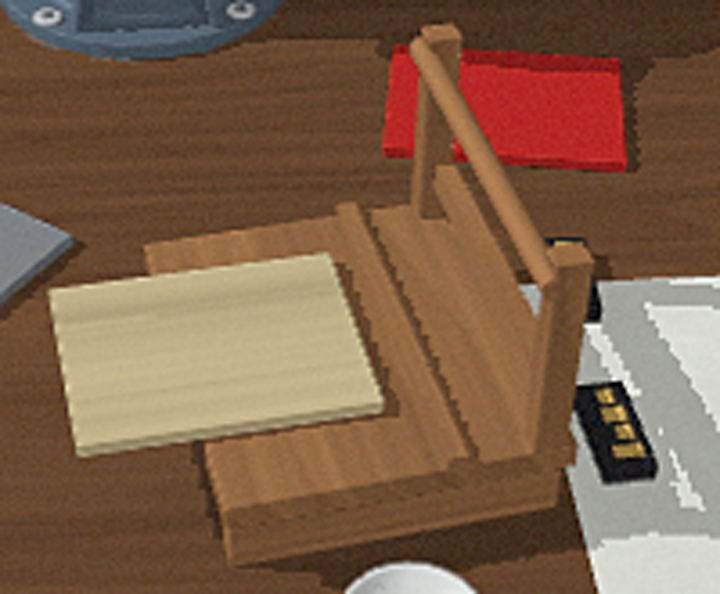

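```bash
cat > c.py <<'E'
from h import *
np.set_printoptions(precision=4,suppress=True)
s=cams.snapshot("scene");t=cams.snapshot("top")
T=lambda x,y:(240+x/4,115+y/4); S=lambda x,y:(240+x/3.6,125+y/3.6)
for n,a,b,z in[("openN",(515,440),(145,245),.06),("openF",(443,64),(222,513),.06),("stripN",(298,484),(338,207),.064),("stripF",(235,100),(453,462),.064),
 ("footN",(321,399),(328,254),.07),("footF",(288,173),(382,405),.07),("freeN",(615,354),(50,290),.07),("freeF",(581,127),(80,443),.07)]:
    X,e=tri(t,T(*a),s,S(*b)); print(n,"tri",X,round(e,4),"top",onz(t,T(*a),z)[:2],"scene",onz(s,S(*b),z)[:2])
E
python3 c.py
```

```text
openN tri [ 0.4308 -0.0043  0.0572] 0.0005 top [ 0.4308 -0.0044] scene [ 0.4343 -0.004 ]
openF tri [0.6643 0.0351 0.0531] 0.0001 top [0.6629 0.0353] scene [0.6706 0.035 ]
stripN tri [0.406  0.1266 0.0625] 0.0038 top [0.4062 0.1284] scene [0.4078 0.1245]
stripF tri [0.6429 0.1657 0.0625] 0.0037 top [0.6424 0.1637] scene [0.6443 0.1673]
footN tri [0.4577 0.1134 0.0654] 0.0004 top [0.4577 0.1134] scene [0.4631 0.1126]
footF tri [0.5966 0.132  0.0648] 0.0005 top [0.5959 0.1315] scene [0.6019 0.1314]
freeN tri [ 0.4822 -0.0647  0.0662] 0.0017 top [ 0.4821 -0.0651] scene [ 0.4868 -0.0635]
freeF tri [ 0.6207 -0.0454  0.0698] 0.0042 top [ 0.6206 -0.0475] scene [ 0.6212 -0.0433]
```

The plywood board at scene (300,222) / top (353,180) is the one meant. It is light wood and lies on the brown rack. The grey (214,198), turquoise (256,343) and red (382,155) boards are look-alikes lying on the table. The crops confirm this, and the strip runs about 9.4° off world x.

I'll push the board home with two open fingers against its free edge.

>>> {"name": "jog_arm", "arguments": {"steps": [{"dz":50},{"dx":40,"dy":-60,"dz":60,"az":-0.15},{"dx":395,"dy":-635,"dz":60,"az":-1.1},{"dx":395,"dy":-635,"dz":60,"az":-1.1},{"dx":395,"dy":-635,"dz":60,"az":-1.1},{"dx":395,"dy":-635,"dz":60,"az":-1.1},{"dx":395,"dy":-635,"dz":60,"az":-1.1},{"dx":395,"dy":-635,"dz":60,"az":-1.1},{"dx":395,"dy":-635,"dz":60,"az":-1.1},{"dx":395,"dy":-635,"dz":60,"az":-1.1},{"dx":395,"dy":-635,"dz":60,"az":-1.1},{"dx":395,"dy":-635,"dz":60,"az":-1.1},{"dx":395,"dy":-635,"dz":60,"az":-1.1},{"dx":395,"dy":-635,"dz":60,"az":-1.1},{"dx":395,"dy":-635,"dz":60,"az":-1.1},{"dx":395,"dy":-635,"dz":60,"az":-1.1}]}}

```text
$.steps[0]: bad value
```

>>> {"name": "jog_arm", "arguments": {"steps": [{"dx":0,"dy":0,"dz":50,"ax":0,"ay":0,"az":0,"gripper":0},{"dx":40,"dy":-60,"dz":60,"ax":0,"ay":0,"az":-0.15,"gripper":0},{"dx":395,"dy":-635,"dz":60,"ax":0,"ay":0,"az":-1.1,"gripper":0},{"dx":395,"dy":-635,"dz":60,"ax":0,"ay":0,"az":-1.1,"gripper":0},{"dx":395,"dy":-635,"dz":60,"ax":0,"ay":0,"az":-1.1,"gripper":0},{"dx":395,"dy":-635,"dz":60,"ax":0,"ay":0,"az":-1.1,"gripper":0},{"dx":395,"dy":-635,"dz":60,"ax":0,"ay":0,"az":-1.1,"gripper":0},{"dx":395,"dy":-635,"dz":60,"ax":0,"ay":0,"az":-1.1,"gripper":0},{"dx":395,"dy":-635,"dz":60,"ax":0,"ay":0,"az":-1.1,"gripper":0},{"dx":395,"dy":-635,"dz":60,"ax":0,"ay":0,"az":-1.1,"gripper":0},{"dx":395,"dy":-635,"dz":60,"ax":0,"ay":0,"az":-1.1,"gripper":0},{"dx":395,"dy":-635,"dz":60,"ax":0,"ay":0,"az":-1.1,"gripper":0},{"dx":395,"dy":-635,"dz":60,"ax":0,"ay":0,"az":-1.1,"gripper":0},{"dx":395,"dy":-635,"dz":60,"ax":0,"ay":0,"az":-1.1,"gripper":0},{"dx":395,"dy":-635,"dz":60,"ax":0,"ay":0,"az":-1.1,"gripper":0},{"dx":395,"dy":-635,"dz":60,"ax":0,"ay":0,"az":-1.1,"gripper":0}]}}

```text
t: 3.1
eef_pos: [0.5596, -0.1092, 0.2916]
orientation: [3.141, -0.0, 1.738]
contact_force: [0.6, 0.3, -0.4]
opening: 0.0854
gripper_force: 0.0
```

>>> {"name": "jog_arm", "arguments": {"steps": [{"dx":3,"dy":0,"dz":-130,"ax":0,"ay":0,"az":0,"gripper":0},{"dx":5,"dy":1,"dz":-220,"ax":0,"ay":0,"az":0,"gripper":0},{"dx":5,"dy":1,"dz":-260,"ax":0,"ay":0,"az":0,"gripper":0},{"dx":5,"dy":1,"dz":-260,"ax":0,"ay":0,"az":0,"gripper":0},{"dx":5,"dy":1,"dz":-260,"ax":0,"ay":0,"az":0,"gripper":0},{"dx":5,"dy":1,"dz":-260,"ax":0,"ay":0,"az":0,"gripper":0},{"dx":2,"dy":21,"dz":-260,"ax":0,"ay":0,"az":0,"gripper":0},{"dx":0,"dy":33,"dz":-260,"ax":0,"ay":0,"az":0,"gripper":0},{"dx":-1,"dy":40,"dz":-260,"ax":0,"ay":0,"az":0,"gripper":0},{"dx":-2,"dy":45,"dz":-260,"ax":0,"ay":0,"az":0,"gripper":0},{"dx":-3,"dy":50,"dz":-260,"ax":0,"ay":0,"az":0,"gripper":0},{"dx":-4,"dy":55,"dz":-260,"ax":0,"ay":0,"az":0,"gripper":0},{"dx":-5,"dy":60,"dz":-260,"ax":0,"ay":0,"az":0,"gripper":0}]}}

```text
t: 4.72
eef_pos: [0.555, -0.0503, 0.0313]
orientation: [3.142, 0.0, 1.737]
contact_force: [0.3, -1.4, 1.1]
opening: 0.0851
gripper_force: 0.9
```

>>> {"name": "jog_arm", "arguments": {"steps": [{"dx":0,"dy":2,"dz":0,"ax":0,"ay":0,"az":0,"gripper":0},{"dx":-1,"dy":4,"dz":0,"ax":0,"ay":0,"az":0,"gripper":0},{"dx":-1,"dy":6,"dz":0,"ax":0,"ay":0,"az":0,"gripper":0}]}}

```text
t: 5.1
eef_pos: [0.5539, -0.0443, 0.0313]
orientation: [-3.141, -0.0, 1.737]
contact_force: [0.6, -2.0, 1.0]
opening: 0.085
gripper_force: 0.7
```

```bash
cat > d.py <<'E'
import sys
from h import *
t=cams.snapshot("top"); s=cams.snapshot("scene")
cv2.imwrite(sys.argv[1],np.hstack([cv2.resize(t["color"][120:250,250:410,::-1],None,fx=2.5,fy=2.5,interpolation=cv2.INTER_CUBIC),cv2.resize(s["color"][125:255,240:400,::-1],None,fx=2.5,fy=2.5,interpolation=cv2.INTER_CUBIC)]))
print(robot.sense()["contact_force"],robot.sense()["joints"])
E
python3 d.py pics/d1.png
```

```text
[-0.19806023 -0.06851869 -0.20556372] [-1.63431618e-01  6.41592147e-01  1.76842310e+00  5.42847191e-05
  7.31725520e-01 -3.29581848e-01]
```

View pics/d1.png

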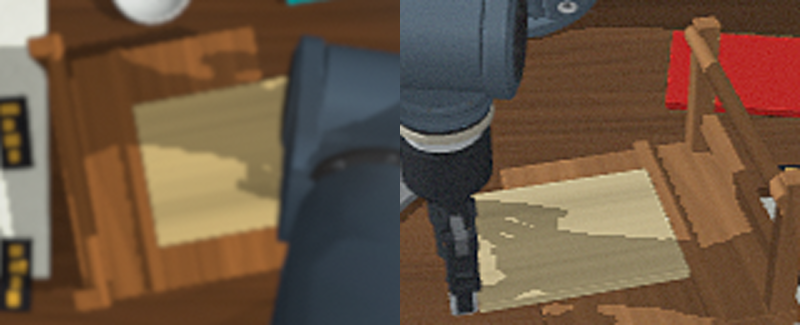

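The board is nearly home: its foot is at about (135,105)-(157,245) in the top crop, just off the strip. I'll push on until the force rises.

>>> {"name": "jog_arm", "arguments": {"steps": [{"dx":0,"dy":1,"dz":0,"ax":0,"ay":0,"az":0,"gripper":0},{"dx":0,"dy":2,"dz":0,"ax":0,"ay":0,"az":0,"gripper":0},{"dx":-0.5,"dy":3,"dz":0,"ax":0,"ay":0,"az":0,"gripper":0}]}}

```text
t: 5.58
eef_pos: [0.5548, -0.0436, 0.0317]
orientation: [3.139, 0.004, 1.739]
contact_force: [4.9, -23.8, -0.8]
opening: 0.0855
gripper_force: 12.3
```

>>> {"name": "jog_arm", "arguments": {"steps": [{"dx":5,"dy":-30,"dz":0,"ax":0,"ay":0,"az":0,"gripper":0},{"dx":16,"dy":-99,"dz":60,"ax":0.1,"ay":0.016,"az":0,"gripper":0},{"dx":16,"dy":-99,"dz":120,"ax":0.25,"ay":0.041,"az":0,"gripper":0},{"dx":16,"dy":-99,"dz":180,"ax":0.4,"ay":0.066,"az":0,"gripper":0},{"dx":16,"dy":-99,"dz":200,"ax":0.55,"ay":0.091,"az":0,"gripper":0},{"dx":16,"dy":-99,"dz":200,"ax":0.7,"ay":0.116,"az":0,"gripper":0},{"dx":16,"dy":-99,"dz":200,"ax":0.85,"ay":0.14,"az":0,"gripper":0},{"dx":16,"dy":-99,"dz":200,"ax":1.0,"ay":0.165,"az":0,"gripper":0},{"dx":16,"dy":-99,"dz":200,"ax":1.15,"ay":0.19,"az":0,"gripper":0},{"dx":16,"dy":-99,"dz":200,"ax":1.3,"ay":0.215,"az":0,"gripper":0},{"dx":16,"dy":-99,"dz":200,"ax":1.45,"ay":0.239,"az":0,"gripper":0},{"dx":16,"dy":-99,"dz":200,"ax":1.55,"ay":0.256,"az":0,"gripper":0},{"dx":16,"dy":-99,"dz":200,"ax":1.55,"ay":0.256,"az":0,"gripper":0},{"dx":16,"dy":-99,"dz":200,"ax":1.55,"ay":0.256,"az":0,"gripper":0},{"dx":16,"dy":-99,"dz":200,"ax":1.55,"ay":0.256,"az":0,"gripper":0}]}}

```text
t: 7.45
eef_pos: [0.5697, -0.1404, 0.2322]
orientation: [2.155, -1.566, 2.721]
contact_force: [0.7, 0.4, 0.5]
opening: 0.0855
gripper_force: 0.0
```

```bash
cat > e.py <<'E'
import sys
from h import *
from scipy.spatial.transform import Rotation as Ro
s=cams.snapshot("scene"); t=cams.snapshot("top")
cv2.imwrite(sys.argv[1],np.hstack([cv2.resize(s["color"][60:400,120:460,::-1],(480,480)),cv2.resize(t["color"][120:250,250:410,::-1],(320,260),interpolation=cv2.INTER_CUBIC).copy() if 0 else cv2.copyMakeBorder(cv2.resize(t["color"][120:250,250:410,::-1],(320,260),interpolation=cv2.INTER_CUBIC),0,220,0,0,0)]))
q=robot.sense();np.set_printoptions(precision=3,suppress=True)
print(q["t"],q["joints"],q["eef_pos"],Ro.from_euler("xyz",q["orientation"]).as_matrix(),q["contact_force"])
E
python3 e.py pics/e1.png
```

```text
7.55 [-0.644  0.985  1.231  1.008  2.185 -0.832] [ 0.57  -0.14   0.232] [[-0.004  0.987 -0.163]
 [ 0.001  0.163  0.987]
 [ 1.     0.003 -0.002]] [-0.37  -0.55   0.308]
```

View pics/e1.png

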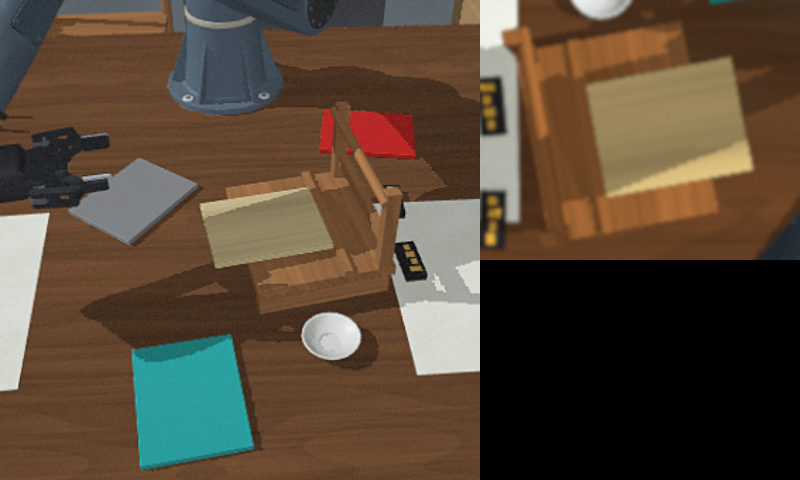

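The board is home and square, with its foot line along the strip in the top view at about (587,83)-(608,195). The tool can reach horizontal. Next I roll it 90° about its own axis, half-close the gripper and descend partway.

>>> {"name": "jog_arm", "arguments": {"steps": [{"dx":0,"dy":0,"dz":0,"ax":-0.029,"ay":0.173,"az":0,"gripper":0.5},{"dx":0,"dy":0,"dz":0,"ax":-0.057,"ay":0.345,"az":0,"gripper":0.5},{"dx":0,"dy":0,"dz":-10,"ax":-0.085,"ay":0.517,"az":0,"gripper":0.5},{"dx":0,"dy":0,"dz":-20,"ax":-0.114,"ay":0.689,"az":0,"gripper":0.5},{"dx":0,"dy":0,"dz":-40,"ax":-0.142,"ay":0.861,"az":0,"gripper":0.5},{"dx":0,"dy":0,"dz":-60,"ax":-0.171,"ay":1.033,"az":0,"gripper":0.5},{"dx":0,"dy":0,"dz":-80,"ax":-0.199,"ay":1.206,"az":0,"gripper":0.5},{"dx":0,"dy":0,"dz":-100,"ax":-0.228,"ay":1.378,"az":0,"gripper":0.5},{"dx":0,"dy":0,"dz":-100,"ax":-0.256,"ay":1.55,"az":0,"gripper":0.5},{"dx":0,"dy":0,"dz":-100,"ax":-0.256,"ay":1.55,"az":0,"gripper":0.5}]}}

```text
t: 8.8
eef_pos: [0.5696, -0.1404, 0.1315]
orientation: [-1.571, -0.004, 0.164]
contact_force: [0.6, -0.3, 0.9]
opening: 0.0427
gripper_force: 0.0
```

```bash
sed -i 's/\[60:400,120:460/[60:400,60:400/' e.py; python3 e.py pics/e2.png
```

```text
8.9 [-0.644  1.138  1.194  0.946  2.121  0.621] [ 0.57  -0.14   0.132] [[ 0.987  0.007 -0.163]
 [ 0.163  0.     0.987]
 [ 0.007 -1.    -0.001]] [ 0.077  1.13  -0.736]
```

View pics/e2.png

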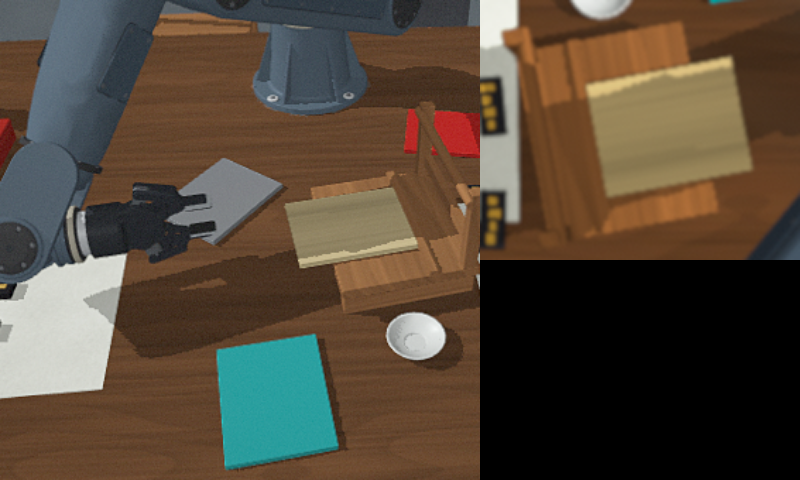

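The gripper is horizontal with its jaws vertical, but the wrist housing at (20,250) is bulky and low. I'll pitch the tool 15° down, straddle the overhang, raise it and then clamp once the board lines up with the tool.

>>> {"name": "jog_arm", "arguments": {"steps": [{"dx":0,"dy":0,"dz":0,"ax":-0.13,"ay":-0.021,"az":0,"gripper":0.5},{"dx":0,"dy":0,"dz":-20,"ax":-0.257,"ay":-0.042,"az":0,"gripper":0.5},{"dx":0,"dy":0,"dz":-45,"ax":-0.257,"ay":-0.042,"az":0,"gripper":0.5},{"dx":0,"dy":0,"dz":-66,"ax":-0.257,"ay":-0.042,"az":0,"gripper":0.5},{"dx":0,"dy":0,"dz":-66,"ax":-0.257,"ay":-0.042,"az":0,"gripper":0.5},{"dx":-7,"dy":40,"dz":-66,"ax":-0.257,"ay":-0.042,"az":0,"gripper":0.5},{"dx":-13,"dy":80,"dz":-66,"ax":-0.257,"ay":-0.042,"az":0,"gripper":0.5},{"dx":-16,"dy":100,"dz":-66,"ax":-0.257,"ay":-0.042,"az":0,"gripper":0.5},{"dx":-20,"dy":120,"dz":-66,"ax":-0.257,"ay":-0.042,"az":0,"gripper":0.5},{"dx":-22,"dy":135,"dz":-66,"ax":-0.257,"ay":-0.042,"az":0,"gripper":0.5},{"dx":-22,"dy":135,"dz":-66,"ax":-0.257,"ay":-0.042,"az":0,"gripper":0.5}]}}

```text
t: 10.28
eef_pos: [0.5476, -0.005, 0.0655]
orientation: [-1.831, -0.002, 0.165]
contact_force: [0.3, -1.0, 0.2]
opening: 0.0428
gripper_force: 0.0
```

```bash
sed -i 's/\[60:400,60:400/[100:320,180:400/' e.py; python3 e.py pics/e3.png
```

```text
10.375 [-0.486  1.026  1.485  0.89   1.707  0.492] [ 0.548 -0.006  0.065] [[ 0.987  0.044 -0.157]
 [ 0.163 -0.254  0.953]
 [ 0.002 -0.966 -0.258]] [0.064 0.387 0.071]
```

View pics/e3.png

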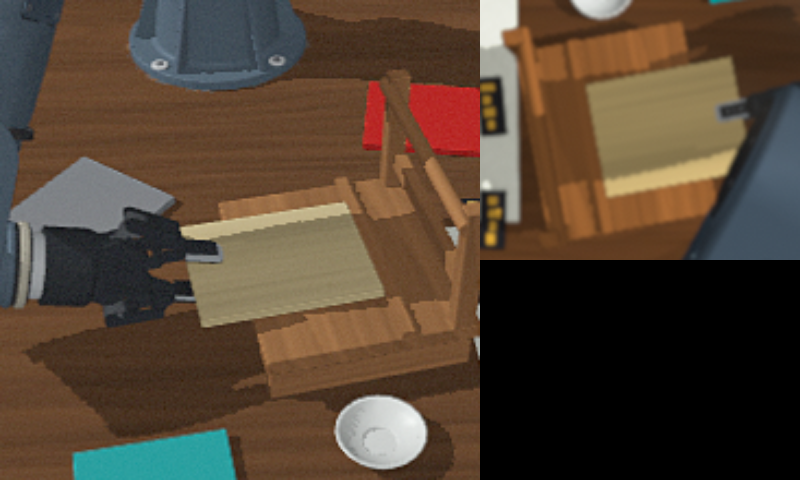

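One finger is above the board at (205,250) and one below at (185,297). Raise and clamp.

>>> {"name": "jog_arm", "arguments": {"force": 40, "steps": [{"dx":0,"dy":0,"dz":10,"ax":0,"ay":0,"az":0,"gripper":0.5},{"dx":0,"dy":1,"dz":20,"ax":0,"ay":0,"az":0,"gripper":0.5},{"dx":0,"dy":1,"dz":30,"ax":0,"ay":0,"az":0,"gripper":0.5},{"dx":0,"dy":2,"dz":40,"ax":0,"ay":0,"az":0,"gripper":0.5},{"dx":0,"dy":2,"dz":41,"ax":0,"ay":0,"az":0,"gripper":0.7},{"dx":0,"dy":2,"dz":41,"ax":0,"ay":0,"az":0,"gripper":0.95},{"dx":0,"dy":2,"dz":41,"ax":0,"ay":0,"az":0,"gripper":0.95},{"dx":0,"dy":2,"dz":41,"ax":0,"ay":0,"az":0,"gripper":0.95},{"dx":0,"dy":2,"dz":41,"ax":0,"ay":0,"az":0,"gripper":0.95},{"dx":0,"dy":2,"dz":41,"ax":0,"ay":0,"az":0,"gripper":0.95}]}}

```text
t: 11.62
eef_pos: [0.5476, -0.0035, 0.1062]
orientation: [-1.831, -0.002, 0.164]
contact_force: [0.9, -5.5, -1.2]
opening: 0.0093
gripper_force: 42.0
```

```bash
python3 e.py pics/e4.png; python3 - <<'E'
import numpy as np
for d in range(15,116,10):
    f=np.radians(d);u=np.array([-np.cos(f),np.sin(f)]);n=np.array([np.sin(f),np.cos(f)])
    if d<=90: B=np.array([-3-(8*np.tan(f) if d<37 else 10*np.sin(f)),2])
    else: B=np.array([-3,2])-10*n
    p=B+5*n+152*u-np.array([0,0]); 
    if d==15:p0=p
    q=p-p0; a=f-np.radians(15)
    # tool turn: pitch further down = -(0.987,0.163)*a
    print(d,np.round([-.163*q[0],.987*q[0],q[1]]),np.round([-.987*a,-.163*a],3))
E
```

```text
11.725 [-0.482  0.954  1.509  0.898  1.736  0.532] [ 0.548 -0.003  0.106] [[ 0.987  0.044 -0.157]
 [ 0.163 -0.254  0.953]
 [ 0.002 -0.966 -0.258]] [ 1.086 -5.23  -1.806]
15 [-0.  0.  0.] [-0. -0.]
25 [-1.  8. 25.] [-0.172 -0.028]
35 [-3. 20. 47.] [-0.345 -0.057]
45 [-6. 36. 67.] [-0.517 -0.085]
55 [-9. 56. 83.] [-0.689 -0.114]
65 [-13.  78.  96.] [-0.861 -0.142]
75 [-17. 102. 104.] [-1.034 -0.171]
85 [-21. 128. 108.] [-1.206 -0.199]
95 [-25. 154. 108.] [-1.378 -0.228]
105 [-30. 180. 104.] [-1.55  -0.256]
115 [-34. 205.  96.] [-1.723 -0.284]
```

View pics/e4.png

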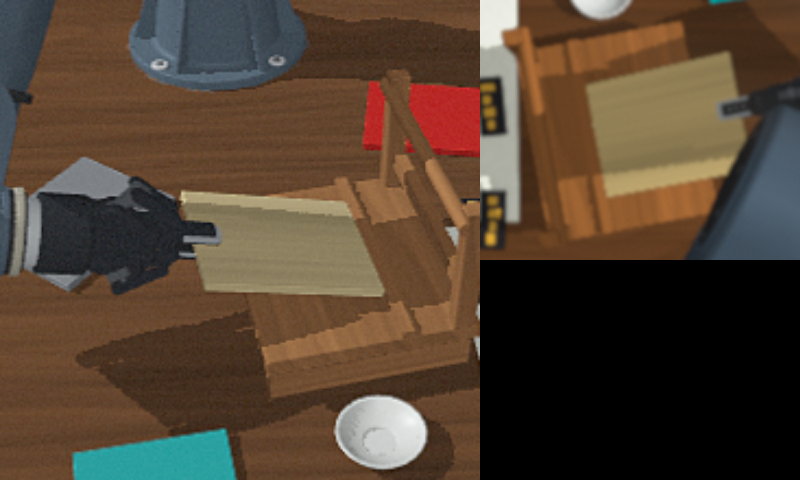

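Clamped with the board at about 15°. Now tip it along the arc, in two stages.

>>> {"name": "jog_arm", "arguments": {"steps": [{"dx":0,"dy":4,"dz":13,"ax":-0.086,"ay":-0.014,"az":0,"gripper":0.95},{"dx":-1,"dy":8,"dz":25,"ax":-0.172,"ay":-0.028,"az":0,"gripper":0.95},{"dx":-2,"dy":14,"dz":36,"ax":-0.258,"ay":-0.043,"az":0,"gripper":0.95},{"dx":-3,"dy":20,"dz":47,"ax":-0.345,"ay":-0.057,"az":0,"gripper":0.95},{"dx":-5,"dy":28,"dz":57,"ax":-0.431,"ay":-0.071,"az":0,"gripper":0.95},{"dx":-6,"dy":36,"dz":67,"ax":-0.517,"ay":-0.085,"az":0,"gripper":0.95},{"dx":-8,"dy":46,"dz":76,"ax":-0.603,"ay":-0.1,"az":0,"gripper":0.95},{"dx":-9,"dy":56,"dz":83,"ax":-0.689,"ay":-0.114,"az":0,"gripper":0.95},{"dx":-11,"dy":67,"dz":90,"ax":-0.775,"ay":-0.128,"az":0,"gripper":0.95},{"dx":-13,"dy":78,"dz":96,"ax":-0.861,"ay":-0.142,"az":0,"gripper":0.95}]}}

```text
t: 12.98
eef_pos: [0.5341, 0.0755, 0.2029]
orientation: [-2.706, -0.001, 0.165]
contact_force: [0.2, -0.2, -0.7]
opening: 0.0092
gripper_force: 41.1
```

>>> {"name": "jog_arm", "arguments": {"steps": [{"dx":-2,"dy":12,"dz":4,"ax":-0.086,"ay":-0.014,"az":0,"gripper":0.95},{"dx":-4,"dy":24,"dz":8,"ax":-0.172,"ay":-0.028,"az":0,"gripper":0.95},{"dx":-6,"dy":37,"dz":10,"ax":-0.258,"ay":-0.043,"az":0,"gripper":0.95},{"dx":-8,"dy":50,"dz":12,"ax":-0.345,"ay":-0.057,"az":0,"gripper":0.95},{"dx":-10,"dy":63,"dz":12,"ax":-0.431,"ay":-0.071,"az":0,"gripper":0.95},{"dx":-12,"dy":76,"dz":12,"ax":-0.517,"ay":-0.085,"az":0,"gripper":0.95},{"dx":-15,"dy":89,"dz":10,"ax":-0.603,"ay":-0.1,"az":0,"gripper":0.95},{"dx":-17,"dy":102,"dz":8,"ax":-0.689,"ay":-0.114,"az":0,"gripper":0.95},{"dx":-17,"dy":106,"dz":7,"ax":-0.72,"ay":-0.119,"az":0,"gripper":0.95},{"dx":-17,"dy":106,"dz":7,"ax":-0.72,"ay":-0.119,"az":0,"gripper":0.95}]}}

```text
t: 14.22
eef_pos: [0.5168, 0.1818, 0.2098]
orientation: [2.85, 0.001, 0.167]
contact_force: [-3.0, 1.7, 9.1]
opening: 0.0089
gripper_force: 42.7
```

```bash
sed -i 's/\[100:320,180:400/[80:300,240:460/' e.py; python3 e.py pics/e5.png; python3 - <<'E'
from h import *
s=cams.snapshot("scene")
x=np.array([-.163,.987,0]);y=np.array([-.987,-.163,0]);o=np.array([.526,.145,.06])
for q in("foot","free_edge"): print(q,[(np.round(r["at"]).tolist(),round(r["score"],2)) for r in spot_point(s,q)[:4]])
print("expected foot,free",proj(s,o-.005*x),proj(s,o+.057*x+[0,0,.17]))
E
```

```text
14.325 [ 0.388  0.415  1.644 -0.309  1.168  1.927] [0.517 0.181 0.21 ] [[ 0.986  0.158  0.046]
 [ 0.165 -0.945 -0.283]
 [-0.001  0.287 -0.958]] [-3.077  3.216  8.986]
foot [([240.0, 179.0], 0.95), ([259.0, 384.0], 0.87), ([410.0, 157.0], 0.76), ([340.0, 213.0], 0.67)]
free_edge [([190.0, 218.0], 0.95), ([246.0, 306.0], 0.87), ([346.0, 152.0], 0.86), ([370.0, 146.0], 0.83)]
expected foot,free [345.96822207 216.82220615] [378.65751488 149.98929221]
```

View pics/e5.png

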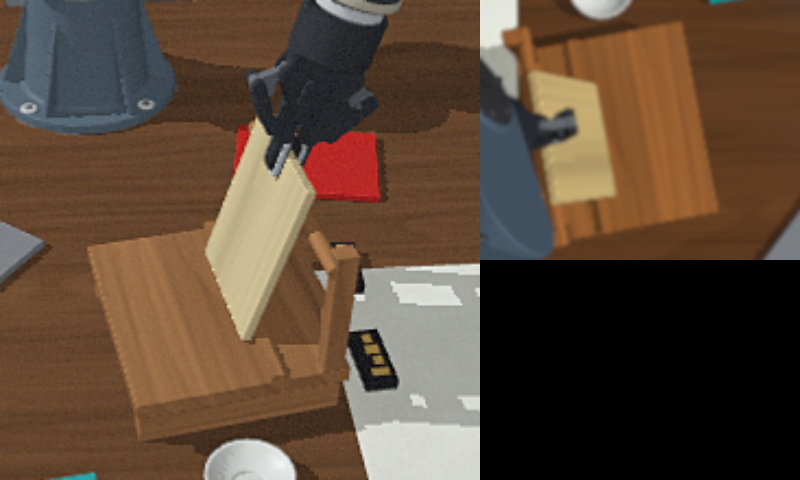

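The board is up and still held, leaning just short of the rail. I'll measure the foot corners: scene crop (207,252) and (245,338), top crop (615,195) and (600,83).

```bash
cat > f.py <<'E'
from h import *
np.set_printoptions(precision=4,suppress=True)
s=cams.snapshot("scene");t=cams.snapshot("top")
x=np.array([-.163,.987,0]);y=np.array([-.987,-.163,0]);o=np.array([.526,.145,.06])
f=lambda X:np.array([(X-o)@x,(X-o)@y,X[2]-.06])
k=220/480
for n,a,b in(("N",(207,252),(135,195)),("F",(245,338),(120,83))):
    A=(240+a[0]*k,80+a[1]*k);B=(250+b[0]/2,120+b[1]/2)
    X,e=tri(s,A,t,B);print(n,f(X),e,"scene@z3",f(onz(s,A,.063)),"top@z3",f(onz(t,B,.063)))
print(robot.sense()["t"])
E
python3 f.py
```

```text
N [-0.0108  0.0776 -0.0003] 0.0020936658640665668 scene@z3 [-0.0109  0.0737  0.003 ] top@z3 [-0.012   0.0779  0.003 ]
F [-0.0138 -0.0619  0.0044] 0.009448879460302016 scene@z3 [-0.0086 -0.0614  0.003 ] top@z3 [-0.0183 -0.0608  0.003 ]
14.575
```

>>> {"name": "jog_arm", "arguments": {"steps": [{"dx":0,"dy":3,"dz":1,"ax":-0.02,"ay":-0.003,"az":0,"gripper":0.95},{"dx":-1,"dy":6,"dz":0,"ax":-0.04,"ay":-0.006,"az":0,"gripper":0.95},{"dx":-1,"dy":8,"dz":0,"ax":-0.055,"ay":-0.009,"az":0,"gripper":0.95},{"dx":-1,"dy":8,"dz":0,"ax":-0.055,"ay":-0.009,"az":0,"gripper":0.95}]}}

```text
t: 15.08
eef_pos: [0.5163, 0.189, 0.2089]
orientation: [2.793, 0.001, 0.166]
contact_force: [0.1, -0.6, -2.3]
opening: 0.0091
gripper_force: 41.0
```

>>> {"name": "jog_arm", "arguments": {"force": 20, "steps": [{"dx":0,"dy":1,"dz":-1,"ax":0,"ay":0,"az":0,"gripper":0.95},{"dx":0,"dy":1,"dz":-2,"ax":0,"ay":0,"az":0,"gripper":0.95},{"dx":0,"dy":1,"dz":-2,"ax":0,"ay":0,"az":0,"gripper":0.87},{"dx":0,"dy":1,"dz":-2,"ax":0,"ay":0,"az":0,"gripper":0.84},{"dx":0,"dy":1,"dz":-2,"ax":0,"ay":0,"az":0,"gripper":0.8},{"dx":0,"dy":1,"dz":-2,"ax":0,"ay":0,"az":0,"gripper":0.75},{"dx":0,"dy":1,"dz":-2,"ax":0,"ay":0,"az":0,"gripper":0.7},{"dx":0,"dy":1,"dz":-2,"ax":0,"ay":0,"az":0,"gripper":0.6},{"dx":0,"dy":1,"dz":-2,"ax":0,"ay":0,"az":0,"gripper":0.6}]}}

```text
t: 16.2
eef_pos: [0.5165, 0.1896, 0.2073]
orientation: [2.794, 0.0, 0.165]
contact_force: [-0.2, 0.3, -0.6]
opening: 0.0342
gripper_force: 0.0
```

```bash
cat > g.py <<'E'
from h import *
np.set_printoptions(precision=4,suppress=True)
x=np.array([-.163,.987,0]);y=np.array([-.987,-.163,0]);o=np.array([.526,.145,.06])
f=lambda X:np.array([(X-o)@x,(X-o)@y,X[2]-.06])
s=cams.snapshot("scene");t=cams.snapshot("top")
for n,p,c in(("s",s,(360,190)),("t",t,(300,190))):
    for r in trace(p,"board"):
        if np.hypot(*(np.array(r["at"])-c))<25:
            cn=max(cv2.findContours(r["region"].astype(np.uint8),0,2)[0],key=cv2.contourArea)
            print(n,round(r["score"],2),cv2.approxPolyDP(cv2.convexHull(cn),4,True)[:,0].tolist())
for L in(0,5):  # model: B/T foot and free corners at lean 20, T at x=-L
    b=np.radians(19.5+.3*L);u=np.array([np.sin(b),np.cos(b)]);n=np.array([np.cos(b),-np.sin(b)])
    for nm,q in(("T",[0,0]),("B",-.01*n),("T+",.18*u),("B+",.18*u-.01*n)):
        X=[o+(q[0]-L/1e3)*x+sy*.07*y+[0,0,q[1]] for sy in(1,-1)]
        print(L,nm,[proj(s,v).round(1).tolist() for v in X],[proj(t,v).round(1).tolist() for v in X])
q=robot.sense();print(q["t"],q["opening"],q["contact_force"])
E
python3 g.py
```

```text
s 0.75 [[361, 141], [375, 147], [388, 170], [352, 236], [334, 193]]
t 0.64 [[270, 158], [307, 163], [315, 216], [281, 221]]
0 T [[339.8, 196.8], [357.3, 238.1]] [[312.2, 215.2], [302.1, 159.3]]
0 B [[335.9, 196.3], [353.1, 237.7]] [[315.9, 214.5], [305.8, 158.4]]
0 T+ [[369.5, 131.7], [391.8, 170.1]] [[279.2, 220.1], [267.5, 153.8]]
0 B+ [[365.3, 130.9], [387.4, 169.4]] [[283.5, 219.3], [271.7, 152.8]]
5 T [[337.7, 197.1], [355.0, 238.4]] [[314.2, 214.9], [304.1, 158.9]]
5 B [[333.8, 196.5], [350.9, 237.9]] [[317.9, 214.2], [307.7, 158.1]]
5 T+ [[369.1, 132.4], [391.5, 170.8]] [[279.6, 220.0], [267.9, 153.9]]
5 B+ [[365.1, 131.5], [387.1, 170.0]] [[283.8, 219.2], [272.0, 152.8]]
16.4 0.03395944315213738 [ 0.7854  0.1957 -0.0923]
```

>>> {"name": "jog_arm", "arguments": {"steps": [{"dx":-0.5,"dy":3.4,"dz":9.4,"ax":0,"ay":0,"az":0,"gripper":0.55},{"dx":-1,"dy":7,"dz":19,"ax":0,"ay":0,"az":0,"gripper":0.5},{"dx":-2,"dy":14,"dz":38,"ax":0,"ay":0,"az":0,"gripper":0.5},{"dx":-3,"dy":20,"dz":57,"ax":0,"ay":0,"az":0,"gripper":0.5},{"dx":-6,"dy":34,"dz":94,"ax":0,"ay":0,"az":0,"gripper":0.5},{"dx":-8,"dy":50,"dz":140,"ax":0,"ay":0,"az":0,"gripper":0.5},{"dx":-8,"dy":50,"dz":140,"ax":0,"ay":0,"az":0,"gripper":0.5},{"dx":-8,"dy":50,"dz":140,"ax":0,"ay":0,"az":0,"gripper":0.5},{"dx":-8,"dy":50,"dz":140,"ax":0,"ay":0,"az":0,"gripper":0.5}]}}

```text
t: 17.52
eef_pos: [0.5083, 0.2393, 0.3464]
orientation: [2.793, 0.002, 0.165]
contact_force: [0.2, 0.3, -1.0]
opening: 0.0427
gripper_force: 0.0
```

```bash
python3 g.py | grep -v "^[05]"; python3 g.py | grep -v "^[05]"
```

```text
s 0.97 [[366, 131], [389, 171], [351, 235], [334, 193]]
t 0.71 [[271, 157], [307, 161], [315, 217], [279, 220]]
17.725 0.042936848123557976 [ 0.1977  0.1187 -0.5522]
s 0.77 [[366, 132], [388, 170], [352, 235], [334, 194]]
t 0.7 [[270, 158], [306, 163], [315, 216], [280, 220]]
17.925 0.042367703703119375 [-0.7278  0.7481  0.5004]
```

The corners found in both views match the model of a board leaning about 20° with its foot at the strip. The board is at rest and the arm is clear of it.

```bash
python3 -c "
from cell import order
print(order.hand_in())"
```

```text
the job is handed in; nothing more can be done
None
```

The board was slid home square to the strip, tipped up on its foot, and left leaning on the rail at about 20° from upright with the arm clear; I handed the job in at about 18 s of robot time, and hand-in returned no verdict.

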